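Lower the heavy lid of the parts case and press it onto its catch

ROBOT

A 7-joint arm with a two-finger parallel gripper is mounted at the origin on the work surface; the furniture and walls round the work are solid. World frame = base frame: x ahead of the robot, y to its left, z up, the work surface at z = 0. Lengths are in m, angles in rad, forces in N, time in s.
With the tool pointing down it reaches from about 0.425 to 0.925 m from the base axis. Payload 6.8 kg.
Tool frame: the origin (TCP) lies midway between the tips of the shut fingers; the grasp point (between the pads) lies 19 mm behind it; z points along the fingers, y is the line along which they close (so a half turn about z gives the same grasp; the last joint's range is limited). The gripper opens to 85 mm and grips with 20 to 120 N. Pads are 22 mm wide; open, the fingers measure 114 mm over their backs; the gripper's body (76 mm by 85 mm) begins 54 mm behind the grasp point. The pads swing forward as they close: fully open they stand 13 mm farther back than shut.
Start: joints at [-1.209, 0.477, 0.022, 1.555, -0.011, 1.109, -0.083], TCP at [0.306, 0.602, 0.231] pointing down, gripper open.
Joint ranges: [-2.96, 2.96], [-0.34, 2.1], [-1.41, 1.46], [0.24, 2.44], [-1.37, 4.51], [0.17, 1.92], [-2.96, 2.96]. Speed limits (rad/s): [2.39, 2.39, 3.14, 3.14, 3.14, 3.14, 3.14].

INTERFACE

Orientations are given as a unit quaternion [w, x, y, z].
In Python, from station import bot, imaging gives the robot as it stands.
- The arm moves only by the tool move_arm, never from a script. Its argument "commands" is a list that holds one entry, the list of rows, each a list of 7 numbers: the shift along the tool's x, y, z in m, then the turn, a rotation vector about the tool's x, y, z in degrees, then the finger opening in m, from 0 to 0.0854. In form: [[[x, y, z, rx, ry, rz, grip], ...]]. A call has 1 to 20 rows; each row shifts and turns the commanded pose from where the row before left it, along the tool's axes as they then stand; what a row does not reach is not made up. A row lasts 1/8 s, in which the tool goes at most 62.5 mm and 10.7 degrees, less where a joint would pass 70% of its speed; a pose out of reach is approached as far as the arm can. A call is refused whole if a number of a shift passes 0.0625 or a number of a turn 10.7, either way. A call with a gripper value outside its range is refused whole. The fingers move at their own pace and stop on an object; "squeeze" is the grip in N (left out, the last holds). Time passes only in rows, so rows that do not move let the fingers close. It gives the time, the measured TCP pose, the force, the opening and the grip force at its end, in the units of the state.
- bot.get_obs(): the state, without advancing time (a new reading comes with each control period).
- imaging.read_camera(name): name is "scene" or "top"; returns the picture (420x560x3 uint8, red, green, blue); there is no depth.
- imaging.calibration(name): a dict with "intrinsics" (3x3 intrinsics, pixels), "k1" (the pictures are not rectified: a ray, as slopes to the right and down, at radius r is drawn at 1 + k1 r^2 times it, then the intrinsics apply), "extrinsics" (4x4, takes a point from camera to world coordinates). Camera axes: x right, y down, z forward; pixel columns grow to the right and rows downward; lengths in m; the calibration is good to about 2 mm. A picture is of the moment at which its call begins. calibration takes no time and is no camera call.
- bot.hand_in(): hands the job in; it is judged then, once.
The state is a dict: "t": time; "q": joint angles; "joint_vel": joint speeds; "joint_torque": joint torques, N m; "eef_pos": TCP position; "tool_rot": TCP orientation; "contact_force": force on the tool from outside, world axes, zero at the start; "torque": the same for the moment, N m; "gripper_width": opening from 0.0 (shut) to 1.0 (fully open); "grasp_force": force on a finger pad.
Only numpy, scipy, OpenCV 4.12 (cv2) and the standard library are available. Lean on these libraries where they do the work, as an engineer would, in place of code of your own. Each camera call takes 0.05 s, during which the arm holds its last target. There are 200 camera calls.

TASK

Close the blue parts case: bring the heavy open lid down under control all the way, without letting it drop or slam, then press it gently but firmly down until the catch snaps and draws it tight onto its buffers. Use no brute force on it (never push on it with more than 25 N), leave the things beside the case where they are, and let go when it is shut.

Things in the scene. Friction and masses are not known exactly. Their poses are not given: they have to be found in the camera images.
- case: blue sheet-steel parts case, screwed to the bench, 160 x 220 x 75 mm (x, y, z) without lid, walls 4 mm, flanges 3 mm high reach 21 mm out at both sides; origin at the centre of its underside; -x is the front (towards the robot at yaw 0), +x the hinge side, z up. Inside the front wall a spring-loaded roller catch and two rubber buffers stand on a frame of adjustable height
- hinge (a point): middle of the lid's hinge axis, at case frame (0.084, 0, 0.075); the axis runs along case y; its frame is parallel to the case's
- lid (a joint): lid angle (rad), pi/2 upright, 1.9 most. Lid 0.9 kg (x 0.8 to 1.2), centre of mass 0.093 m from the hinge; friction holds it only where it starts (1.25 to 1.53), below about 1.1 it falls. It comes to rest on the catch at 0.08 to 0.22; 5 to 17 N more, straight down, drives it past with a snap onto the buffers, about 0.07 rad lower. Where it is home (0 to 0.14) differs each time and must be felt
- handle (a point): centre of the handle, a 12 mm round steel bar along case y, 108 mm clear between its end arms, 32 mm clear gap to the lid's front edge, held best from above, where it can turn between the fingers. From the hinge point, in the case's frame, at lid angle a: x = -0.208 cos a + 0.010 sin a, z = 0.208 sin a + 0.010 cos a
- press_pad (a point): centre of the top face of a black rubber pad, 40 x 60 mm, on the outside of the lid in the middle of its front edge, right over the catch; z axis = the lid's outward normal (up when shut). From the hinge point in the case's frame, lid at angle 0: x = -0.142, z = 0.0215; the front edge is at x = -0.170
- screw_tin: grey round tin, 66 mm diameter, 41 mm high, beside the case; origin at the centre of its underside; leave alone
- tape_measure: yellow tape measure, 67 x 85 x 31 mm, beside the case; origin under its centre; leave alone
- pine_block: pine block, 47 x 98 x 37 mm, beside the case; origin at the centre of its underside; leave alone

How it is judged:
On the way, in this order (a step that is already met when the one before it is completed fails the run):
1. the lid is lowered, held by the robot, to less than 0.35 rad and does not yet sit on its buffers (value of joint lid below 0.35 rad and contact force between buffers and lid below 1 N and contact force between the fingers and lid above 0.5 N), for 0.1 s.
2. the lid is pressed past its catch and sits on its buffers (value of joint lid below 0.16 rad and contact force between buffers and lid above 5 N), for 0.2 s.
At the end, for the whole second after the job is handed in: the lid is shut (angle below 0.16 rad), snapped in and drawn onto its buffers by the catch (more than 5 N between lid and buffers, which its weight alone cannot give), and the things beside the case lie still where they were (moved less than 20 mm) (all of step 2 and linear speed of each of screw_tin, tape_measure, pine_block below 0.02 m/s); the robot touches nothing.
It fails at once if the lid drops or slams: it closes faster than 2.6 rad/s below 0.8 rad (value of joint lid below 0.8 rad and velocity of joint lid below -2.6 rad/s).
It fails at once if the lid is slammed or forced onto its two rubber buffers with more than 60 N in all (the catch's snap alone gives less) (contact force between buffers and lid above 60 N).
It fails at once if the fingers push on the lid's outer face or its rubber pad with more than 30 N (contact force between the fingers and lid_c0 above 30 N or contact force between the fingers and lid_c10 above 30 N).
It fails at once if a thing beside the case is moved by more than 20 mm (distance of any of screw_tin, tape_measure, pine_block from where it was at the start of the episode above 0.02 m).
It also fails if it takes over 54 s, if anything falls off the work surface, if the arm or the gripper's body presses on something with over 40 N, if the wrist force passes 120 N, or if a joint passes its speed limit or range.

## Working session

There is one attempt and no reset: what is moved stays moved. The work goes in short steps, Python scripts to look and compute and a tool call to move; the robot and the scene stay as the last step left them, time stands still between calls to the robot, and variables do not carry over. Pictures are saved under pics/ and viewed, at most 10 in all, crops included, and the job is handed in when it is done.

Besides the shell and the picture viewer there is one more tool, called after "Call:" as name(argument=value, ...) on one line, values as JSON. move_arm: Moves the arm, as the interface text tells. Its arguments: {"type":"object","properties":{"commands":{"type":"array","items":{"type":"array","items":{"type":"array","items":{"type":"number"}}}},"squeeze":{"type":"number"}},"required":["commands"]}

```bash
mkdir -p pics; ls; python3 - <<'E'
from station import bot, imaging
import cv2, numpy as np
np.set_printoptions(precision=4,suppress=True)
ims=[]
for n in("scene","top"):
    im=imaging.read_camera(n); np.save(f"pics/{n}0.npy",im)
    cv2.imwrite(f"pics/{n}0.png",cv2.cvtColor(im,cv2.COLOR_RGB2BGR))
    c=imaging.calibration(n); print(n,c)
o=bot.get_obs(); print(o)
E
```

```text
pics
scene {'intrinsics': array([[418.0561,   0.    , 271.8694],
       [  0.    , 418.0561, 205.2481],
       [  0.    ,   0.    ,   1.    ]]), 'k1': -0.004557370961827598, 'extrinsics': array([[ 0.732 , -0.3433,  0.5885, -0.0094],
       [-0.681 , -0.3406,  0.6483, -0.5761],
       [-0.0221, -0.8753, -0.4831,  0.5236],
       [ 0.    ,  0.    ,  0.    ,  1.    ]])}
top {'intrinsics': array([[520.5049,   0.    , 279.7775],
       [  0.    , 520.5049, 206.8658],
       [  0.    ,   0.    ,   1.    ]]), 'k1': -0.10960616064664094, 'extrinsics': array([[ 0.02  , -0.9969,  0.0767,  0.4242],
       [-0.9998, -0.0199,  0.0012,  0.0209],
       [ 0.0003, -0.0768, -0.9971,  1.4322],
       [ 0.    ,  0.    ,  0.    ,  1.    ]])}
{'t': 0.1, 'q': array([-1.2091,  0.4777,  0.0224,  1.5564, -0.0115,  1.1093, -0.0831]), 'joint_vel': array([-0.0002, -0.0011, -0.0007, -0.0021,  0.0017,  0.002 ,  0.0012]), 'joint_torque': array([  0.0047, -59.7753,   1.6139, -28.1953,   0.0129,   0.0051,
        -0.    ]), 'eef_pos': array([0.3053, 0.6014, 0.2304]), 'tool_rot': array([-0.0001,  0.2327,  0.9725, -0.0008]), 'contact_force': array([0.711 , 0.3297, 0.1076]), 'torque': array([ 0.0675,  0.0198, -0.0044]), 'grasp_force': 0.0, 'gripper_width': 1.0027046487199553}
```

View pics/scene0.png

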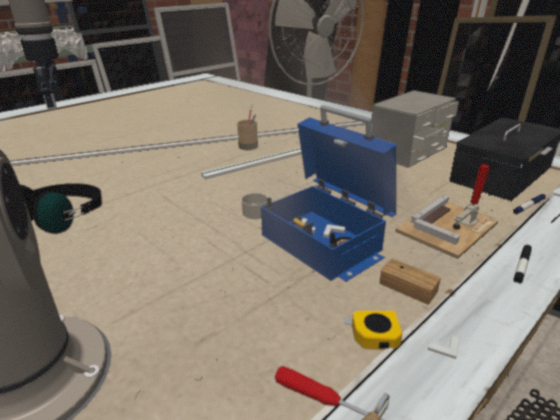

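View pics/top0.png

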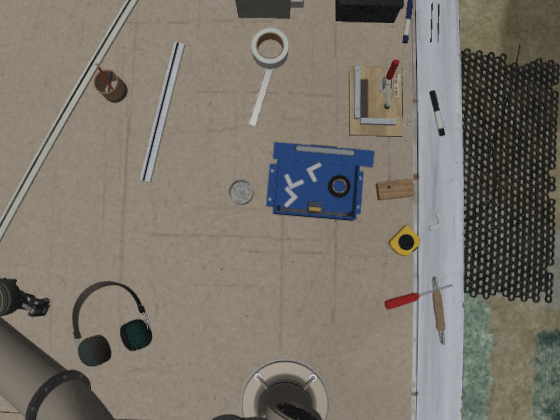

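The scene view shows the open blue case (lid upright, handle at about (322,107)-(372,130)). The tin is at (255,205), the block at (410,280) and the tape at (377,328). In the top view the case spans about (268..374, 142..220), with the handle at (297..354, 150). I'll zoom in on both.

```bash
python3 - <<'E'
import cv2, numpy as np
a=np.load("pics/top0.npy")[130:230,255:385]; b=np.load("pics/scene0.npy")[95:285,250:410]
r=lambda im,s:cv2.resize(im,None,fx=s,fy=s,interpolation=cv2.INTER_CUBIC)
cv2.imwrite("pics/topc.png",r(a,6)[...,::-1]); cv2.imwrite("pics/scenec.png",r(b,3.1)[...,::-1])
E
```

```text
(no output)
```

View pics/topc.png

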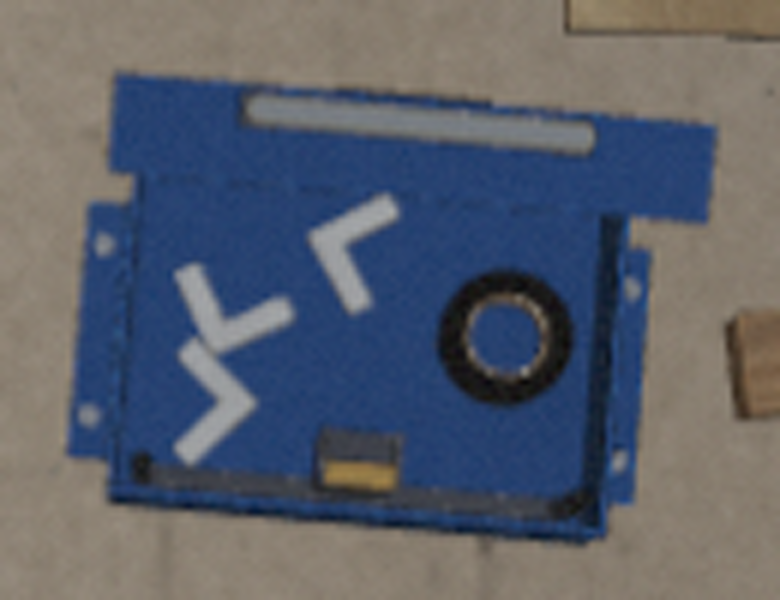

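View pics/scenec.png

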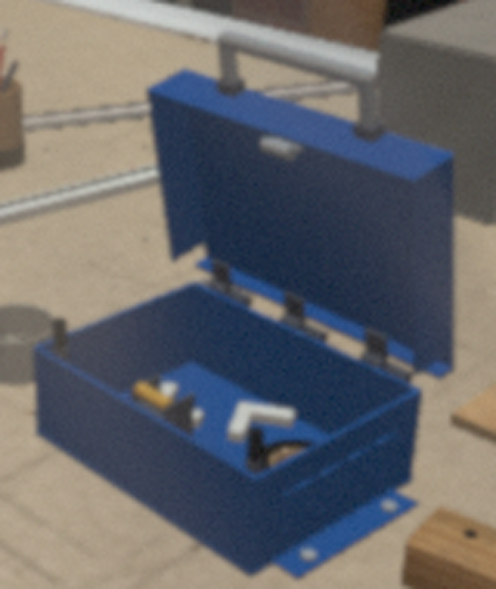

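```bash
cat > h.py <<'E'
from station import bot, imaging
import numpy as np, cv2
np.set_printoptions(precision=4,suppress=True)
def ray(n,px):
    c=imaging.calibration(n);K=c["intrinsics"];E=c["extrinsics"]
    u=cv2.undistortPoints(np.array([[px]],float),K,np.array([c["k1"],0,0,0,0.]))[0,0]
    d=E[:3,:3]@np.array([u[0],u[1],1]); return E[:3,3],d/np.linalg.norm(d)
def plane(n,px,z):
    o,d=ray(n,px); return o+d*(z-o[2])/d[2]
def tri(pa,pb):
    o1,d1=ray("top",pa);o2,d2=ray("scene",pb)
    s=np.linalg.lstsq(np.c_[d1,-d2],o2-o1,rcond=None)[0]
    a=o1+d1*s[0];b=o2+d2*s[1]; return (a+b)/2,np.linalg.norm(a-b)
E
python3 - <<'E'
from h import *
T=lambda x,y:(255+(x+.5)/6-.5,130+(y+.5)/6-.5)
S=lambda x,y:(250+(x+.5)/3.1-.5,95+(y+.5)/3.1-.5)
F=np.array([plane("top",T(*p),.003) for p in[(90,205),(68,458),(652,250),(632,503)]])
print(F,"ctr",F.mean(0))
v=F[:2].mean(0)-F[2:].mean(0); print("width",np.linalg.norm(v),"yaw",np.arctan2(-v[0],v[1]), "len",np.linalg.norm(F[0]-F[1]))
R=np.array([plane("top",T(*p),0) for p in[(110,502),(603,541)]]); print("front bottom",R,np.linalg.norm(R[0]-R[1]))
R=np.array([plane("scene",S(*p),z) for p,z in[((40,435),0),((258,573),0),((36,347),.075),((253,477),.075),((418,393),.075),((410,480),0)]]); print("scene: fb L,R; rim L,R, rimRback, bottomRback\n",R)
L=tri(T(245,107),S(221,40));Rr=tri(T(597,137),S(377,66)); print("handle",L,Rr,(L[0]+Rr[0])/2,np.linalg.norm(L[0]-Rr[0]))
M=tri(T(421,122),S(299,53));print(M)
for n in[(241,192)],:print(plane("top",n[0],.041))
print(plane("top",(395,189),.037),plane("top",(405,241),.031))
E
```

```text
[[ 0.6536  0.0534  0.003 ]
 [ 0.5361  0.0609  0.003 ]
 [ 0.6381 -0.2072  0.003 ]
 [ 0.5205 -0.1987  0.003 ]] ctr [ 0.5871 -0.0729  0.003 ]
width 0.26053179367957013 yaw -0.05965650203470541 len 0.11774254727563964
front bottom [[ 0.5165  0.0413  0.    ]
 [ 0.503  -0.1859  0.    ]] 0.22755674518032135
scene: fb L,R; rim L,R, rimRback, bottomRback
 [[ 0.517   0.0382  0.    ]
 [ 0.5081 -0.1777  0.    ]
 [ 0.5163  0.0381  0.075 ]
 [ 0.5015 -0.1746  0.075 ]
 [ 0.6532 -0.1887  0.075 ]
 [ 0.6612 -0.1863  0.    ]]
handle (array([ 0.6482, -0.0106,  0.2784]), np.float64(0.0014043016074357672)) (array([ 0.6379, -0.1417,  0.2897]), np.float64(0.0025218930920257775)) [ 0.643  -0.0762  0.2841] 0.13198314745229217
(array([ 0.644 , -0.0775,  0.2834]), np.float64(0.0045820411575749915))
[0.5693 0.1277 0.041 ]
[ 0.5864 -0.2887  0.037 ] [ 0.4463 -0.3179  0.031 ]
```

```bash
cat >> h.py <<'E'
from scipy.spatial.transform import Rotation as Ro
def pose():
    o=bot.get_obs(); w,x,y,z=o["tool_rot"]; return np.array(o["eef_pos"]),Ro.from_quat([x,y,z,w]),o
def rows(p,R,tgts,g):
    """tgts: list of (pos, world yaw of tool y in deg, tool down); rows rounded, errors carried"""
    out=[]
    for pos,a in tgts:
        y=np.array([np.cos(np.radians(a)),np.sin(np.radians(a)),0]);z=np.array([0,0,-1.]);T=Ro.from_matrix(np.c_[np.cross(y,z),y,z])
        s=np.round(R.inv().apply(pos-p),3); r=np.round((R.inv()*T).as_rotvec(degrees=True),1)
        out.append([*map(float,s),*map(float,r),g]); p=p+R.apply(s); R=R*Ro.from_rotvec(r,degrees=True)
    print(str(out).replace(" ","")); print("end",p); return p,R
C=np.array([0.588,-0.073,0]); YAW=-0.062
def case(x,y,z): return C+Ro.from_euler("z",YAW).apply([x,y,z])
def handle(a): return case(.084-.208*np.cos(a)+.010*np.sin(a),0,.075+.208*np.sin(a)+.010*np.cos(a))
E
python3 - <<'E'
from h import *
for a in(1.3,1.35,1.4,1.45):print(a,handle(a))
p,R,o=pose()
up=p+[0,0,.16]; g=np.array([.644,-.0765,.39])
t=[(p+[0,0,.04*i],63.1) for i in range(1,5)]+[(up+(g-up)*i/16,63.1-66.6*i/16) for i in range(1,17)]
rows(p,R,t,.06)
E
```

```text
1.3 [ 0.6259 -0.0754  0.2781]
1.35 [ 0.6361 -0.076   0.2801]
1.4 [ 0.6464 -0.0766  0.2817]
1.45 [ 0.6567 -0.0773  0.2827]
[[-0.0,-0.0,-0.04,-0.1,0.0,-0.0,0.06],[-0.0,-0.0,-0.04,0.0,0.0,-0.0,0.06],[-0.0,-0.0,-0.04,0.0,0.0,-0.0,0.06],[-0.0,-0.0,-0.04,0.0,0.0,-0.0,0.06],[-0.038,-0.028,0.0,0.0,0.0,4.1,0.06],[-0.04,-0.026,0.0,0.0,0.0,4.2,0.06],[-0.042,-0.022,0.0,0.0,0.0,4.2,0.06],[-0.043,-0.019,0.0,0.0,0.0,4.1,0.06],[-0.045,-0.017,0.0,0.0,0.0,4.2,0.06],[-0.045,-0.012,0.0,0.0,0.0,4.2,0.06],[-0.047,-0.01,0.0,0.0,0.0,4.1,0.06],[-0.046,-0.006,0.0,0.0,0.0,4.2,0.06],[-0.048,-0.003,0.0,0.0,0.0,4.1,0.06],[-0.047,0.001,0.0,0.0,0.0,4.2,0.06],[-0.047,0.004,0.0,0.0,0.0,4.2,0.06],[-0.047,0.008,0.0,0.0,0.0,4.1,0.06],[-0.046,0.011,0.0,0.0,0.0,4.2,0.06],[-0.045,0.014,0.0,0.0,0.0,4.2,0.06],[-0.044,0.018,0.0,0.0,0.0,4.1,0.06],[-0.043,0.02,0.0,0.0,0.0,4.2,0.06]]
end [ 0.6436 -0.0766  0.3905]
```

Call:
move_arm(commands=[[[0, 0, -0.04, 0, 0, 0, 0.06], [0, 0, -0.04, 0, 0, 0, 0.06], [0, 0, -0.04, 0, 0, 0, 0.06], [0, 0, -0.04, 0, 0, 0, 0.06], [-0.038, -0.028, 0.0, 0.0, 0.0, 4.1, 0.06], [-0.04, -0.026, 0.0, 0.0, 0.0, 4.2, 0.06], [-0.042, -0.022, 0.0, 0.0, 0.0, 4.2, 0.06], [-0.043, -0.019, 0.0, 0.0, 0.0, 4.1, 0.06], [-0.045, -0.017, 0.0, 0.0, 0.0, 4.2, 0.06], [-0.045, -0.012, 0.0, 0.0, 0.0, 4.2, 0.06], [-0.047, -0.01, 0.0, 0.0, 0.0, 4.1, 0.06], [-0.046, -0.006, 0.0, 0.0, 0.0, 4.2, 0.06], [-0.048, -0.003, 0.0, 0.0, 0.0, 4.1, 0.06], [-0.047, 0.001, 0.0, 0.0, 0.0, 4.2, 0.06], [-0.047, 0.004, 0.0, 0.0, 0.0, 4.2, 0.06], [-0.047, 0.008, 0.0, 0.0, 0.0, 4.1, 0.06], [-0.046, 0.011, 0.0, 0.0, 0.0, 4.2, 0.06], [-0.045, 0.014, 0.0, 0.0, 0.0, 4.2, 0.06], [-0.044, 0.018, 0.0, 0.0, 0.0, 4.1, 0.06], [-0.043, 0.02, 0.0, 0.0, 0.0, 4.2, 0.06]]], squeeze=40)

```text
t: 2.6
eef_pos: [0.6442, -0.0773, 0.3908]
tool_rot: [-0.0, 0.729, 0.684, -0.0]
contact_force: [0.3, 0.5, 0.2]
gripper_width: 0.7
grasp_force: 0.0
```

```bash
python3 - <<'E'
from h import *
p,R,o=pose(); print(p,R.as_matrix(),o["t"],o["gripper_width"],o["contact_force"])
t=imaging.read_camera("top")[120:235,250:380];s=imaging.read_camera("scene")[40:230,250:410]
r=lambda im,k:cv2.resize(im,None,fx=k,fy=k,interpolation=cv2.INTER_CUBIC)
a=r(t,3);b=r(s,2.5);H=max(a.shape[0],b.shape[0]);pad=lambda i:cv2.copyMakeBorder(i,0,H-i.shape[0],0,0,0)
cv2.imwrite("pics/pair1.png",np.hstack([pad(a),pad(b)])[...,::-1])
E
```

```text
[ 0.6442 -0.0773  0.3908] [[ 0.0632  0.998  -0.0007]
 [ 0.998  -0.0632  0.0002]
 [ 0.0001 -0.0007 -1.    ]] 2.6 0.6997153291038953 [0.3228 0.5272 0.19  ]
```

View pics/pair1.png

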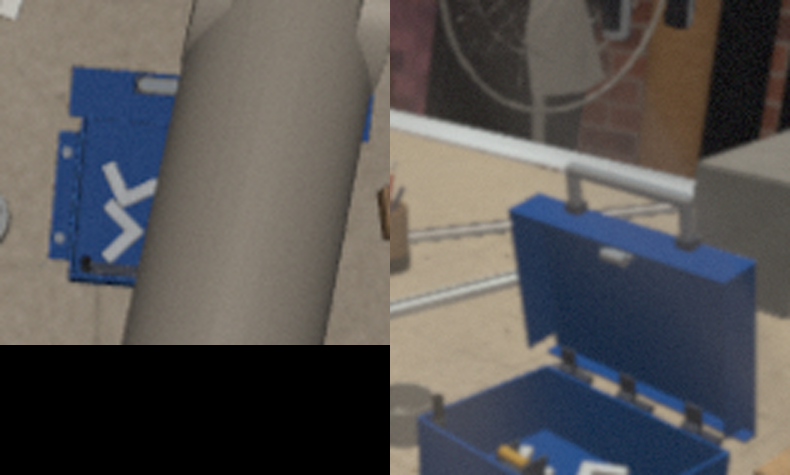

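The top view shows the arm over the handle, and in the scene view the handle (570,170)-(693,190) is clear with the gripper above the frame. I'll descend around the bar.

Call:
move_arm(commands=[[[0, 0, 0.03, 0, 0, 0, 0.06], [0, 0, 0.03, 0, 0, 0, 0.06], [0, 0, 0.025, 0, 0, 0, 0.06], [0, 0, 0.015, 0, 0, 0, 0.06], [0, 0, 0.01, 0, 0, 0, 0.06], [0, 0, 0.01, 0, 0, 0, 0.06], [0, 0, 0.005, 0, 0, 0, 0.06], [0, 0, 0, 0, 0, 0, 0.06]]])

```text
t: 3.7
eef_pos: [0.6438, -0.0762, 0.2663]
tool_rot: [-0.0, 0.728, 0.685, -0.0]
contact_force: [-0.1, -0.2, -0.1]
gripper_width: 0.703
grasp_force: 0.0
```

```bash
python3 - <<'E'
from h import *
p,R,o=pose(); print(p,o["t"],o["gripper_width"],o["contact_force"])
s=imaging.read_camera("scene")[20:210,260:420]
cv2.imwrite("pics/s2.png",cv2.resize(s,None,fx=3,fy=3,interpolation=cv2.INTER_CUBIC)[...,::-1])
E
```

```text
[ 0.6438 -0.0762  0.2663] 3.7 0.7030798565801093 [-0.1444 -0.1732 -0.1349]
```

View pics/s2.png

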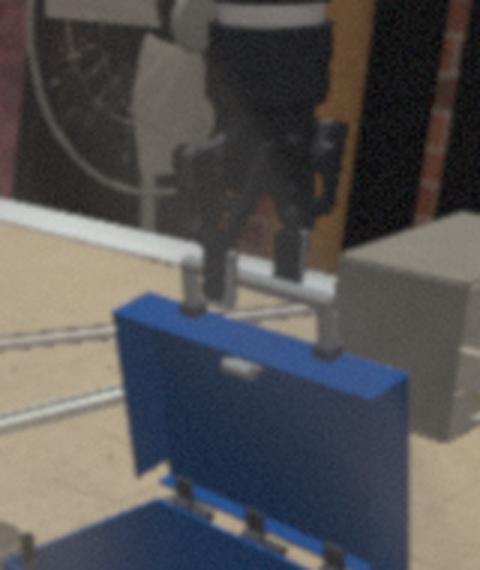

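The fingers straddle the bar, with the front one at (222,275) and the rear one behind the bar at (290,255), and there is no contact yet. I'll close.

Call:
move_arm(commands=[[[0, 0, 0.003, 0, 0, 0, 0.04], [0, 0, 0, 0, 0, 0, 0.03], [0, 0, 0, 0, 0, 0, 0.02], [0, 0, 0, 0, 0, 0, 0.005], [0, 0, 0, 0, 0, 0, 0.005], [0, 0, 0, 0, 0, 0, 0.005]]], squeeze=40)

```text
t: 4.5
eef_pos: [0.6439, -0.0762, 0.2635]
tool_rot: [0.0, 0.729, 0.685, 0.0]
contact_force: [-1.4, 0.2, 1.5]
gripper_width: 0.127
grasp_force: 39.0
```

```bash
python3 - <<'E'
from h import *
p,R,o=pose(); print(p,R.as_matrix()[:,1],o["t"],o["gripper_width"],o["contact_force"],o["grasp_force"])
# lid angle from grasped bar x (case frame)
h=p+[0,0,.019]; c=Ro.from_euler("z",-YAW).apply(h-C); print("bar in case",c)
for a in (1.3,1.35,1.4,1.45):print(a,.084-.208*np.cos(a)+.01*np.sin(a))
E
```

```text
[ 0.6439 -0.0762  0.2635] [ 0.9981 -0.0615  0.0002] 4.5 0.1268214736939973 [-1.3678  0.2459  1.5364] 38.96597385406494
bar in case [0.056  0.0002 0.2825]
1.3 0.03799582550025777
1.35 0.04820384266291397
1.4 0.05850133157663447
1.45 0.06886255388196363
```

```bash
python3 - <<'E'
from h import *
a=np.linspace(1.388,.30,27); x=-.208*np.cos(a)+.01*np.sin(a); z=.208*np.sin(a)+.01*np.cos(a)
q=np.round(np.c_[x,z]-[x[0],z[0]],3); d=np.diff(q,axis=0)
for i,(u,v) in enumerate(d):print(f"{a[i+1]:.2f} [0,{u:.3f},{-v:.3f},0,0,0,0.005]")
E
```

```text
1.35 [0,-0.009,0.001,0,0,0,0.005]
1.30 [0,-0.008,0.002,0,0,0,0.005]
1.26 [0,-0.009,0.002,0,0,0,0.005]
1.22 [0,-0.008,0.003,0,0,0,0.005]
1.18 [0,-0.008,0.002,0,0,0,0.005]
1.14 [0,-0.008,0.003,0,0,0,0.005]
1.10 [0,-0.008,0.004,0,0,0,0.005]
1.05 [0,-0.008,0.004,0,0,0,0.005]
1.01 [0,-0.008,0.004,0,0,0,0.005]
0.97 [0,-0.007,0.004,0,0,0,0.005]
0.93 [0,-0.008,0.005,0,0,0,0.005]
0.89 [0,-0.007,0.005,0,0,0,0.005]
0.84 [0,-0.007,0.005,0,0,0,0.005]
0.80 [0,-0.006,0.006,0,0,0,0.005]
0.76 [0,-0.007,0.006,0,0,0,0.005]
0.72 [0,-0.006,0.006,0,0,0,0.005]
0.68 [0,-0.006,0.006,0,0,0,0.005]
0.63 [0,-0.006,0.007,0,0,0,0.005]
0.59 [0,-0.005,0.007,0,0,0,0.005]
0.55 [0,-0.005,0.007,0,0,0,0.005]
0.51 [0,-0.005,0.007,0,0,0,0.005]
0.47 [0,-0.004,0.008,0,0,0,0.005]
0.43 [0,-0.004,0.007,0,0,0,0.005]
0.38 [0,-0.004,0.008,0,0,0,0.005]
0.34 [0,-0.004,0.008,0,0,0,0.005]
0.30 [0,-0.003,0.008,0,0,0,0.005]
```

Call:
move_arm(commands=[[[0, -0.009, 0.001, 0, 0, 0, 0.005], [0, -0.008, 0.002, 0, 0, 0, 0.005], [0, -0.009, 0.002, 0, 0, 0, 0.005], [0, -0.008, 0.003, 0, 0, 0, 0.005], [0, -0.008, 0.002, 0, 0, 0, 0.005], [0, -0.008, 0.003, 0, 0, 0, 0.005]]])

```text
t: 5.25
eef_pos: [0.5934, -0.0728, 0.2503]
tool_rot: [-0.0, 0.728, 0.685, 0.0]
contact_force: [1.2, 1.0, 3.0]
gripper_width: 0.124
grasp_force: 39.9
```

Call:
move_arm(commands=[[[0, -0.008, 0.004, 0, 0, 0, 0.005], [0, -0.008, 0.004, 0, 0, 0, 0.005], [0, -0.008, 0.004, 0, 0, 0, 0.005], [0, -0.007, 0.004, 0, 0, 0, 0.005], [0, -0.008, 0.005, 0, 0, 0, 0.005], [0, -0.007, 0.005, 0, 0, 0, 0.005], [0, -0.007, 0.005, 0, 0, 0, 0.005]]])

```text
t: 6.12
eef_pos: [0.5407, -0.0695, 0.2187]
tool_rot: [0.0, 0.728, 0.685, 0.0]
contact_force: [3.6, 3.9, -5.2]
gripper_width: 0.124
grasp_force: 39.8
```

Call:
move_arm(commands=[[[0, -0.006, 0.006, 0, 0, 0, 0.005], [0, -0.007, 0.006, 0, 0, 0, 0.005], [0, -0.006, 0.006, 0, 0, 0, 0.005], [0, -0.006, 0.006, 0, 0, 0, 0.005], [0, -0.006, 0.007, 0, 0, 0, 0.005], [0, -0.005, 0.007, 0, 0, 0, 0.005], [0, -0.005, 0.007, 0, 0, 0, 0.005]]])

```text
t: 7.0
eef_pos: [0.4994, -0.0671, 0.1737]
tool_rot: [-0.0, 0.728, 0.685, -0.0]
contact_force: [1.8, 5.6, -1.2]
gripper_width: 0.122
grasp_force: 39.6
```

```bash
python3 - <<'E'
from h import *
p,R,o=pose(); print(p,o["t"],o["gripper_width"],o["contact_force"],o["torque"],o["grasp_force"])
c=Ro.from_euler("z",-YAW).apply(p+[0,0,.019]-C)-[.084,0,.075]; print("bar from hinge",c,"radius",np.hypot(c[0],c[2]),"a",np.arctan2(c[2],-c[0])-np.arctan2(.01,.208))
s=imaging.read_camera("scene")[60:280,250:410]
cv2.imwrite("pics/s3.png",cv2.resize(s,None,fx=2.6,fy=2.6,interpolation=cv2.INTER_CUBIC)[...,::-1])
E
```

```text
[ 0.4994 -0.0671  0.1737] 7.0 0.1223292644941083 [ 1.7865  5.5735 -1.2371] [ 1.0294 -0.567   0.014 ] 39.64882135391235
bar from hinge [-0.1728  0.0004  0.1177] radius 0.20907981529865033 a 0.5501310467086074
```

View pics/s3.png

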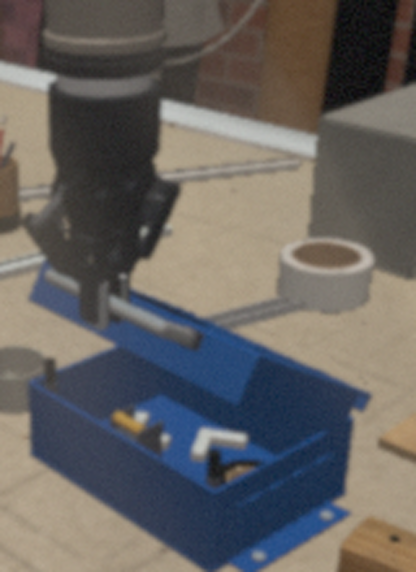

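The bar is well held at (100,300) and the lid is following the arc at about 0.55 rad. I'll continue slowly.

Call:
move_arm(commands=[[[0, -0.005, 0.007, 0, 0, 0, 0.005], [0, -0.004, 0.008, 0, 0, 0, 0.005], [0, -0.004, 0.007, 0, 0, 0, 0.005], [0, -0.004, 0.008, 0, 0, 0, 0.005], [0, -0.004, 0.008, 0, 0, 0, 0.005], [0, -0.003, 0.008, 0, 0, 0, 0.005], [0, 0, 0, 0, 0, 0, 0.005]]])

```text
t: 7.92
eef_pos: [0.4762, -0.0657, 0.1276]
tool_rot: [0.0, 0.728, 0.685, 0.0]
contact_force: [2.9, 4.6, -4.8]
gripper_width: 0.124
grasp_force: 39.5
```

```bash
cat >> h.py <<'E'
def lid():
    p,R,o=pose(); c=Ro.from_euler("z",-YAW).apply(p+[0,0,.019]-C)-[.084,0,.075]
    print(p,o["t"],o["gripper_width"],o["contact_force"],"r",np.hypot(c[0],c[2]),"a",np.arctan2(c[2],-c[0])-np.arctan2(.01,.208))
E
python3 -c "
from h import *
lid()"
```

```text
[ 0.4762 -0.0657  0.1276] 7.925 0.12381610343362456 [ 2.9097  4.6145 -4.7971] r 0.20871279036418355 a 0.30211384924994217
```

Call:
move_arm(commands=[[[0, -0.001, 0.004, 0, 0, 0, 0.005], [0, -0.001, 0.004, 0, 0, 0, 0.005], [0, 0, 0.004, 0, 0, 0, 0.005], [0, 0, 0, 0, 0, 0, 0.005]]])

```text
t: 8.43
eef_pos: [0.4722, -0.0654, 0.1152]
tool_rot: [-0.001, 0.728, 0.685, -0.001]
contact_force: [-2.2, 6.4, -3.3]
gripper_width: 0.122
grasp_force: 39.5
```

Call:
move_arm(commands=[[[0, -0.001, 0.002, 0, 0, 0, 0.005], [0, 0, 0.002, 0, 0, 0, 0.005], [0, 0, 0, 0, 0, 0, 0.005]]])

```text
t: 8.8
eef_pos: [0.4711, -0.0654, 0.1113]
tool_rot: [-0.001, 0.728, 0.685, -0.001]
contact_force: [-1.7, 5.4, -2.9]
gripper_width: 0.12
grasp_force: 39.9
```

Call:
move_arm(commands=[[[0, 0, 0.002, 0, 0, 0, 0.005], [0, 0, 0.002, 0, 0, 0, 0.005], [0, 0, 0, 0, 0, 0, 0.005]]])

```text
t: 9.18
eef_pos: [0.4701, -0.0654, 0.107]
tool_rot: [-0.002, 0.728, 0.685, -0.002]
contact_force: [-3.7, 5.3, -2.3]
gripper_width: 0.122
grasp_force: 39.9
```

Call:
move_arm(commands=[[[0, 0, 0.002, 0, 0, 0, 0.005], [0, 0, 0.002, 0, 0, 0, 0.005], [0, 0, 0, 0, 0, 0, 0.005]]])

```text
t: 9.55
eef_pos: [0.4691, -0.0653, 0.1027]
tool_rot: [-0.003, 0.728, 0.685, -0.003]
contact_force: [-5.3, 6.2, -4.0]
gripper_width: 0.123
grasp_force: 40.2
```

Call:
move_arm(commands=[[[0, 0, 0.002, 0, 0, 0, 0.005], [0, 0, 0.001, 0, 0, 0, 0.005], [0, 0, 0, 0, 0, 0, 0.005]]])

```text
t: 9.93
eef_pos: [0.4684, -0.0652, 0.0996]
tool_rot: [-0.003, 0.728, 0.685, -0.003]
contact_force: [-7.1, 6.5, -1.6]
gripper_width: 0.124
grasp_force: 40.4
```

Call:
move_arm(commands=[[[0, -0.002, 0.002, 0, 0, 0, 0.005], [0, -0.001, 0.001, 0, 0, 0, 0.005], [0, 0, 0, 0, 0, 0, 0.005]]])

```text
t: 10.3
eef_pos: [0.4681, -0.0652, 0.0974]
tool_rot: [-0.001, 0.728, 0.685, -0.001]
contact_force: [-2.1, 5.9, -1.9]
gripper_width: 0.123
grasp_force: 40.1
```

Call:
move_arm(commands=[[[0, 0, 0.002, 0, 0, 0, 0.005], [0, 0, 0.001, 0, 0, 0, 0.005], [0, 0, 0, 0, 0, 0, 0.005]]])

```text
t: 10.68
eef_pos: [0.4675, -0.0652, 0.0942]
tool_rot: [-0.002, 0.728, 0.685, -0.002]
contact_force: [-3.5, 5.6, -3.1]
gripper_width: 0.126
grasp_force: 40.4
```

Call:
move_arm(commands=[[[0, 0, 0.002, 0, 0, 0, 0.005], [0, 0, 0.001, 0, 0, 0, 0.005], [0, 0, 0, 0, 0, 0, 0.005]]])

```text
t: 11.05
eef_pos: [0.467, -0.0652, 0.0913]
tool_rot: [-0.002, 0.728, 0.685, -0.002]
contact_force: [-5.7, 6.6, 2.4]
gripper_width: 0.125
grasp_force: 40.8
```

Call:
move_arm(commands=[[[0, 0, 0.001, 0, 0, 0, 0.005], [0, 0, 0.001, 0, 0, 0, 0.005], [0, 0, 0, 0, 0, 0, 0.005]]])

```text
t: 11.42
eef_pos: [0.4668, -0.0651, 0.0896]
tool_rot: [-0.003, 0.728, 0.685, -0.002]
contact_force: [-7.9, 5.4, 7.6]
gripper_width: 0.126
grasp_force: 41.5
```

Fz has turned from −3 to +7.6 N, so the lid is resting on the catch at about 0.115 rad. I'll ease off, let go and lift.

Call:
move_arm(commands=[[[0, 0, -0.001, 0, 0, 0, 0.005], [0, 0, 0, 0, 0, 0, 0.03], [0, 0, 0, 0, 0, 0, 0.03], [0, 0, 0, 0, 0, 0, 0.03]]])

```text
t: 11.92
eef_pos: [0.4703, -0.0661, 0.0913]
tool_rot: [0.0, 0.729, 0.685, -0.0]
contact_force: [1.0, -0.1, -0.8]
gripper_width: 0.349
grasp_force: 0.0
```

Call:
move_arm(commands=[[[0, 0, -0.015, 0, 0, 0, 0.03], [0, 0, -0.02, 0, 0, 0, 0.03], [0, 0, -0.025, 0, 0, 0, 0.03], [0, 0, -0.02, 0, 0, 0, 0.03], [0, 0, 0, 0, 0, 0, 0.0], [0, 0, 0, 0, 0, 0, 0.0], [0, 0, 0, 0, 0, 0, 0.0]]])

```text
t: 12.8
eef_pos: [0.4696, -0.0655, 0.1707]
tool_rot: [-0.0, 0.728, 0.685, -0.001]
contact_force: [0.4, -0.5, -0.1]
gripper_width: 0.001
grasp_force: 0.0
```

```bash
python3 - <<'E'
from h import *
lid(); p,R,o=pose()
for a in(.115,.05):
    g=case(.084-.142*np.cos(a)+.0215*np.sin(a),0,.075+.142*np.sin(a)+.0215*np.cos(a)); print(g,R.inv().apply(g-p))
print((R.as_matrix()))
s=imaging.read_camera("scene")[90:290,240:400]
cv2.imwrite("pics/s4.png",cv2.resize(s,None,fx=3,fy=3,interpolation=cv2.INTER_CUBIC)[...,::-1])
E
```

```text
[ 0.4696 -0.0655  0.1707] 12.8 0.0006135882728504664 [ 0.3785 -0.4695 -0.0688] r 0.23283355678252887 a 0.46692392213305733
[ 0.5335 -0.0696  0.1127] [-0.0002  0.0641  0.0579]
[ 0.5314 -0.0695  0.1036] [-0.0002  0.062   0.067 ]
[[ 0.0613  0.9981 -0.0014]
 [ 0.9981 -0.0613 -0.0002]
 [-0.0003 -0.0014 -1.    ]]
```

View pics/s4.png

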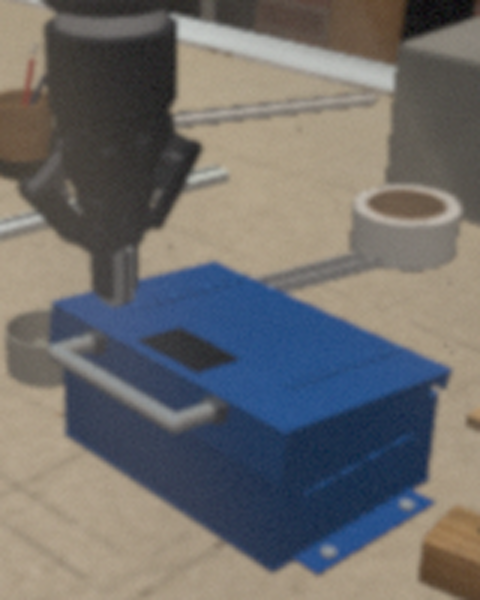

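The lid rests nearly shut on the catch, with the gripper clear above it and the black pad at about (190,350) in the crop. I'll check the pad position while moving over it.

Call:
move_arm(commands=[[[0, 0.021, 0, 0, 0, 0, 0], [0, 0.021, 0, 0, 0, 0, 0], [0, 0.021, 0, 0, 0, 0, 0], [0, 0, 0.02, 0, 0, 0, 0], [0, 0, 0.015, 0, 0, 0, 0], [0, 0, 0.01, 0, 0, 0, 0], [0, 0, 0, 0, 0, 0, 0]]])

```text
t: 13.72
eef_pos: [0.5322, -0.0694, 0.1255]
tool_rot: [-0.001, 0.729, 0.685, -0.001]
contact_force: [-0.4, 0.2, -0.1]
gripper_width: 0.003
grasp_force: 0.0
```

```bash
python3 - <<'E'
from h import *
lid(); print("pad",plane("scene",(240+190/3,90+350/3),.1127))
E
```

```text
[ 0.5322 -0.0694  0.1255] 13.725 0.0033632224898267433 [-0.4054  0.1868 -0.0965] r 0.1561810296554845 a 0.4130549024031954
pad [ 0.5318 -0.0741  0.1127]
```

The pad is confirmed under the tool. I'll come down and feel for contact.

Call:
move_arm(commands=[[[0, 0, 0.005, 0, 0, 0, 0], [0, 0, 0.004, 0, 0, 0, 0], [0, 0, 0.001, 0, 0, 0, 0], [0, 0, 0, 0, 0, 0, 0]]])

```text
t: 14.22
eef_pos: [0.5331, -0.0694, 0.1164]
tool_rot: [0.0, 0.728, 0.685, 0.0]
contact_force: [-0.4, -0.3, 1.2]
gripper_width: 0.001
grasp_force: 0.0
```

Call:
move_arm(commands=[[[0, 0, 0.001, 0, 0, 0, 0], [0, 0, 0.001, 0, 0, 0, 0], [0, 0, 0, 0, 0, 0, 0]]])

```text
t: 14.6
eef_pos: [0.533, -0.0694, 0.1142]
tool_rot: [-0.0, 0.728, 0.685, -0.0]
contact_force: [0.1, -0.6, 0.1]
gripper_width: -0.0
grasp_force: 0.0
```

Call:
move_arm(commands=[[[0, 0, 0.001, 0, 0, 0, 0], [0, 0, 0.001, 0, 0, 0, 0], [0, 0, 0, 0, 0, 0, 0]]])

```text
t: 14.98
eef_pos: [0.5331, -0.0694, 0.1129]
tool_rot: [-0.0, 0.729, 0.685, 0.0]
contact_force: [-1.3, 0.7, 6.9]
gripper_width: -0.0
grasp_force: 3.4
```

Call:
move_arm(commands=[[[0, 0, 0.001, 0, 0, 0, 0], [0, 0, 0, 0, 0, 0, 0]]])

```text
t: 15.22
eef_pos: [0.5329, -0.0694, 0.1119]
tool_rot: [-0.0, 0.729, 0.685, 0.0]
contact_force: [-2.9, 0.7, 8.9]
gripper_width: -0.002
grasp_force: 4.4
```

Call:
move_arm(commands=[[[0, 0, 0.001, 0, 0, 0, 0], [0, 0, 0, 0, 0, 0, 0]]])

```text
t: 15.48
eef_pos: [0.5326, -0.0693, 0.1108]
tool_rot: [-0.001, 0.729, 0.685, -0.0]
contact_force: [-3.7, 0.1, 8.9]
gripper_width: -0.003
grasp_force: 3.8
```

Call:
move_arm(commands=[[[0, 0, 0.001, 0, 0, 0, 0], [0, 0, 0, 0, 0, 0, 0]]])

```text
t: 15.72
eef_pos: [0.5322, -0.0693, 0.1094]
tool_rot: [-0.001, 0.729, 0.685, -0.0]
contact_force: [-2.9, 0.7, 6.1]
gripper_width: -0.002
grasp_force: 2.5
```

Call:
move_arm(commands=[[[0, 0, 0.001, 0, 0, 0, 0], [0, 0, 0, 0, 0, 0, 0]]])

```text
t: 15.98
eef_pos: [0.5328, -0.0694, 0.1082]
tool_rot: [-0.0, 0.729, 0.685, -0.0]
contact_force: [-0.4, -0.4, 1.4]
gripper_width: 0.001
grasp_force: 0.8
```

Call:
move_arm(commands=[[[0, 0, 0.001, 0, 0, 0, 0], [0, 0, 0, 0, 0, 0, 0]]])

```text
t: 16.23
eef_pos: [0.5333, -0.0693, 0.1072]
tool_rot: [0.0, 0.728, 0.685, 0.0]
contact_force: [-0.1, -0.1, -0.3]
gripper_width: -0.001
grasp_force: 0.0
```

The force rose to 9 N and then fell to zero, so it has snapped. I'll follow down gently to confirm it is home.

Call:
move_arm(commands=[[[0, 0, 0.001, 0, 0, 0, 0], [0, 0, 0.001, 0, 0, 0, 0], [0, 0, 0, 0, 0, 0, 0]]])

```text
t: 16.6
eef_pos: [0.533, -0.0693, 0.1052]
tool_rot: [-0.0, 0.728, 0.685, -0.0]
contact_force: [0.9, 0.4, 0.1]
gripper_width: 0.004
grasp_force: 0.0
```

Call:
move_arm(commands=[[[0, 0, 0.001, 0, 0, 0, 0], [0, 0, 0, 0, 0, 0, 0]]])

```text
t: 16.85
eef_pos: [0.533, -0.0694, 0.1042]
tool_rot: [-0.0, 0.728, 0.685, -0.0]
contact_force: [0.5, 0.2, 0.6]
gripper_width: -0.003
grasp_force: 0.0
```

Call:
move_arm(commands=[[[0, 0, 0.001, 0, 0, 0, 0], [0, 0, 0, 0, 0, 0, 0]]])

```text
t: 17.1
eef_pos: [0.533, -0.0694, 0.1032]
tool_rot: [-0.0, 0.729, 0.685, -0.0]
contact_force: [0.3, -0.1, 0.6]
gripper_width: -0.001
grasp_force: 0.0
```

Call:
move_arm(commands=[[[0, 0, 0.001, 0, 0, 0, 0], [0, 0, 0, 0, 0, 0, 0]]])

```text
t: 17.35
eef_pos: [0.5331, -0.0694, 0.1026]
tool_rot: [-0.0, 0.728, 0.685, 0.0]
contact_force: [-0.9, 0.7, 4.9]
gripper_width: -0.001
grasp_force: 2.0
```

Call:
move_arm(commands=[[[0, 0, 0.001, 0, 0, 0, 0], [0, 0, 0, 0, 0, 0, 0]]])

```text
t: 17.6
eef_pos: [0.5331, -0.0694, 0.1022]
tool_rot: [-0.0, 0.729, 0.685, 0.0]
contact_force: [-4.3, 0.5, 12.8]
gripper_width: 0.001
grasp_force: 6.3
```

Call:
move_arm(commands=[[[0, 0, 0.001, 0, 0, 0, 0], [0, 0, 0, 0, 0, 0, 0]]])

```text
t: 17.85
eef_pos: [0.5331, -0.0694, 0.102]
tool_rot: [-0.0, 0.729, 0.685, 0.001]
contact_force: [-7.5, 2.9, 22.1]
gripper_width: -0.005
grasp_force: 10.7
```

The pad is now firm at 10.5 mm lower (about 0.07 rad), so the lid is on its buffers. I'll lift clear.

Call:
move_arm(commands=[[[0, 0, -0.003, 0, 0, 0, 0], [0, 0, -0.02, 0, 0, 0, 0], [0, 0, -0.03, 0, 0, 0, 0], [0, 0, -0.04, 0, 0, 0, 0], [0, 0, -0.03, 0, 0, 0, 0], [0, 0, 0, 0, 0, 0, 0], [0, 0, 0, 0, 0, 0, 0], [0, 0, 0, 0, 0, 0, 0]]])

```text
t: 18.85
eef_pos: [0.5323, -0.0693, 0.2221]
tool_rot: [-0.001, 0.728, 0.685, -0.001]
contact_force: [0.3, -0.7, -0.9]
gripper_width: -0.003
grasp_force: 0.0
```

```bash
python3 - <<'E'
from h import *
lid()
s=imaging.read_camera("scene")[90:370,220:460]
cv2.imwrite("pics/s5.png",cv2.resize(s,None,fx=2.1,fy=2.1,interpolation=cv2.INTER_CUBIC)[...,::-1])
E
```

```text
[ 0.5323 -0.0693  0.2221] 18.85 -0.003195300742953418 [ 0.2766 -0.6753 -0.8983] r 0.21711768993626682 a 0.8227665913885969
```

View pics/s5.png

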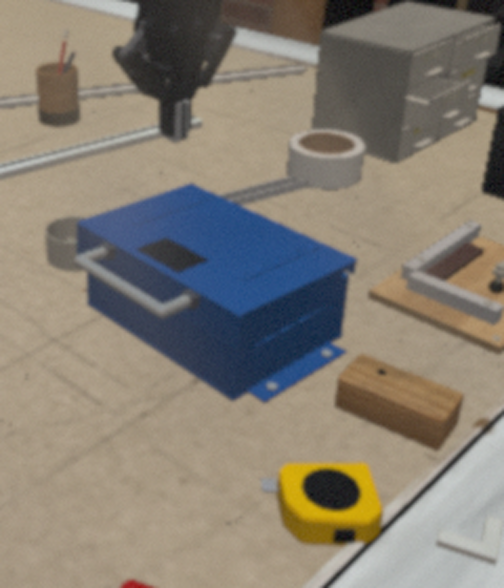

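The lid is shut with its pad at (172,255). The gripper is clear above, and the tin, block and tape have not moved. I'll hand in.

```bash
python3 -c "
from station import bot
print(bot.hand_in())"
```

```text
the job is handed in; nothing more can be done
None
```

The case is shut: I lowered the lid by its handle under control, pressed it past the catch (it gave at about 9 N and the final press peaked near 23 N) until it sat firm, let go, left the things beside it untouched, and handed in at about 19 s; the judge gave no verdict.

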